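# Clamp a vial on the bench shaker

## Robot

A 6-joint arm with a two-finger parallel gripper is mounted at the origin on a cart in front of the work surface, level with it; the furniture and walls round the work are solid. World frame = base frame: x ahead of the robot, y to its left, z up, the work surface at z = 0. Lengths are in mm, angles in rad, forces in N, time in s.
With the tool pointing down it reaches from about 350 to 975 mm from the base axis. Payload 7.1 kg.
Tool frame: the origin (TCP) lies on the front face of the gripper's body, between the roots of the fingers; the fingertips stand 80 mm ahead of it and the grasp point (between the pads) lies 61 mm ahead of it (env.tips_ahead is the distance from the TCP to the fingertips, in mm); z points along the fingers, y is the line along which they close (so a half turn about z gives the same grasp; the last joint's range is limited). The gripper opens to 88 mm and grips with 3 to 60 N. Pads are 20 mm wide; open, the fingers measure 115 mm over their backs; the gripper's body (75 mm by 178 mm) begins 61 mm behind the grasp point.
Start: joints at [1.181, 0.423, 1.63, -0, 1.089, -0.019], TCP at [226.444, 582.519, 302.675] pointing down, gripper open.
Joint ranges: [-3, 3], [-0.9, 2.11], [0.09, 2.58], [-1.31, 4.45], [0.11, 2.69], [-2.54, 2.54]. Speed limits (rad/s): [2.39, 2.39, 3.01, 3.14, 3.14, 3.14].

## Interface

Orientations are given as a unit quaternion [x, y, z, w].
In Python, from station import env, set_gripper, viewer, workorder gives the robot as it stands. Calls block until the motion is done:
- env.reach(position, orientation): joint-space move of the TCP to a pose.
- env.move_l(position, rot=None, rate=150, f_stop=None): straight line of the TCP; rot=None keeps the orientation; rate is the mean speed in mm/s. With f_stop (N) it stops when the force on the tool has changed by that much, and returns True; else False.
- env.move_joints(angles): joint-space move.
- set_gripper(opening): finger opening in mm; the grip force is fixed at half the most; returns when the fingers have stopped.
- env.hold(seconds).
- env.ik(position, orientation): joint angles nearest the present ones, or None.
- env.read_state(): the state.
- viewer.camera(name): name is "scene" or "top" or "wrist"; returns the picture (420x560x3 uint8, blue, green, red); there is no depth.
- viewer.camera_params(name): a dict with "fx", "fy", "cx", "cy" (pixels), "dist" ([k1, k2, p1, p2, k3] as OpenCV has them; the pictures are not rectified), "pose" (4x4, takes a point from camera to world coordinates); the wrist camera has in their place "tool_from_camera" (4x4, takes a point from camera to tool coordinates, whose origin is the TCP and whose axes are the flange's). Camera axes: x right, y up, looking along -z (the intrinsics and any distortion apply to the point x, -y, -z); pixel columns grow to the right and rows downward; lengths in mm; the calibration is good to about 2 mm. A picture is of the moment at which its call begins: read the wrist's pose just before it. camera_params takes no time and is no camera call.
A pose or a line that the arm cannot do raises env.IKError and nothing moves.
- workorder.sign_off(): hands the job in; it is judged then, once.
The state is a dict: "time_s": time; "qpos": joint angles; "dq": joint speeds; "tau": joint torques, N m; "tool_pos": TCP position; "orientation": TCP orientation; "force": force on the tool from outside, world axes, zero at the start; "wrist_torque": the same for the moment, N m; "width": finger opening in mm; "grip_force": force on a finger pad.
Only numpy, scipy, OpenCV 4.12 (cv2) and the standard library are available. Lean on these libraries where they do the work, as an engineer would, in place of code of your own. Each camera call takes 0.05 s, during which the arm holds its last target. There are 200 camera calls.

## Task

Load the shaker: stand the pink vial (red-topped cap) in the blue V-shaped seat on the shaker's tray. Then lift the clamp's red release bar and hold it up while you slide the clamp along its rail until its sprung rubber pad presses the vial into the seat with about 10 N, and let go so that the bar drops fully into a notch and the clamp stays locked, holding the vial upright and firm. It is glass: never squeeze it with more than 18 N, and leave the green vial, the timer and the sample pot where they stand.

Things in the scene. Friction and masses are not known exactly. Their poses are not given: they have to be found in the camera images.
- vial_pink_mid (a point): Centre of the pink vial: a loose upright glass vial, 60 to 120 g, pink inside, white cap with a red top; 79 mm tall, body 44.4 mm across up to 60 mm above its foot, cap 33 mm across above that. It starts on the bench in one of two places (the green vial has the other). This point lies on its axis, 39.5 mm above its foot.
- vial_pink: The same pink vial; origin at the centre of its foot, z up along its axis.
- shaker: The shaker: white box 120 x 270 x 50 mm, on it an aluminium tray 136 (x) x 300 (y) mm, plate top 64 mm above the bench. Fixed to the bench; its place and yaw vary. Origin under its middle; x points away from its front panel, y along the clamp's rail, the way in which the clamp closes on the seat; z up.
- seat (a point): Centre of the foot of a vial that is fully home in the blue V: on the black mat, 66 mm above the bench, 85 mm to +y of the shaker's middle; axes as the shaker's. The V (90 degrees, 40 mm high) is open to -y; its walls and block lie beyond 11 mm to +y of this point and within 23 mm to each side in x. A vial stood 8 mm short of home (to -y) is pushed home by the pad.
- clamp: The blue clamp carriage; origin under its saddle on the tray plate, axes as the shaker's. It slides along the shaker's y, with 1 N of friction, from y = -112 to +34 mm in the shaker's frame, and starts at -105 to -65 mm. With the vial home, the pad meets it with this origin at y = -31 to +19 mm, which depends on the stem (see pad_bush).
- pad_bush (a point): Bush of the pad's screw stem, in the clamp's arm, 96 mm above the bench, on the line through the seated vial's axis along y. The relaxed face of the rubber pad (24 mm across) stands 44 to 94 mm to +y of it: the stem was left screwed out by an amount that is not measured and varies, so the touch must be felt. The pad is sprung: 1.6 N a mm, for 14 mm, then solid.
- bar_grip (a point): Centre of the red grip of the release bar: 56 mm long in the shaker's x, 14 mm wide in y, 15 mm high; when down, 136 mm above the bench and 72 mm above the clamp's origin. Free for 40 mm to both sides in y; below it only its 9 mm blade for 25 mm. It lifts straight up, 13 mm at most, against 8 N (down) to 11 N (top), and moves with the clamp.
- pawl_pin (a point): Steel pin at the foot of the release bar, across the notched rack. It is clear of the teeth when the bar is 7 mm or more up. Notches are 5 mm apart with 0.5 mm of play; the teeth have pointed tips. Let go, the bar drops by its spring into the nearest notch and shifts the clamp up to 2.5 mm either way (pad force 4 N more or less). Down in a notch the clamp is locked.
- vial_green: Green vial with green-topped cap, same size as the pink one, loose on the bench; origin at its foot. Bystander.
- timer: White timer with three coloured keys, 63 x 63 x 20 mm, loose on the bench; origin under its centre. Bystander.
- sample_pot: White sample pot with a blue screw lid, 49 mm across, 59 mm tall, loose on the bench; origin under its centre. Bystander.
Mind the look-alikes: they are no part of the job. What is shaped like the vial_pink but yellow is not meant.

How it is judged (in metres and radians):
On the way, in this order (a step that is already met when the one before it is completed fails the run):
1. the pink vial stands upright on the tray in the V seat (within 20 mm of home) and the fingers have let go of it (horizontal distance between vial_pink and seat below 0.02 m and z of vial_pink in the frame of seat between -0.003 and 0.003 m and angle between vial_pink's own z axis and vertical below 0.1 rad and contact force between the fingers and vial_pink below 0.1 N), for 0.2 s.
2. the release bar is held up and the clamp has been slid 20 mm or more (z of bar_grip in the frame of clamp above 0.0775 m and distance of clamp from where it was at the start of the episode above 0.02 m), for 0.1 s.
At the end, for the whole second after the job is handed in: The pink vial stands upright (within 0.1 rad), home in the V seat (within 5 mm), the clamp's pad presses it with 4 to 16 N, the release bar is fully down in a notch (within 2.5 mm) and nothing moves (horizontal distance between vial_pink and seat below 0.005 m and angle between vial_pink's own z axis and vertical below 0.1 rad and contact force between vial_pink and clamp between 4 and 16 N and z of bar_grip in the frame of clamp below 0.0745 m and linear speed of clamp below 0.005 m/s and linear speed of vial_pink below 0.01 m/s); the robot touches nothing.
It fails at once if the clamp squeezes the vial with more than 18 N (contact force between vial_pink and clamp above 18 N).
It fails at once if the pink vial is tipped over (more than 0.6 rad) (angle between vial_pink's own z axis and vertical above 0.6 rad).
It fails at once if the green vial, the timer or the sample pot is moved by more than 25 mm (distance of any of vial_green, timer, sample_pot from where it was at the start of the episode above 0.025 m).
It also fails if it takes over 72 s, if anything falls off the work surface, if the arm or the gripper's body presses on something with over 40 N, if the wrist force passes 120 N, or if a joint passes its speed limit or range.

## Working session

There is one attempt and no reset: what is moved stays moved. The work goes in short steps, each a Python script; the robot and the scene stay as the last script left them, time stands still between calls to the robot, and variables do not carry over. Pictures are saved under pics/ and viewed, at most 10 in all, crops included, and the job is handed in when it is done.

```bash
ls; mkdir -p pics; python3 - <<'E'
from station import env, viewer
import cv2, numpy as np
for n in ("scene","top"):
    im=viewer.camera(n); cv2.imwrite(f"pics/{n}0.png",im)
    p=viewer.camera_params(n); print(n,p["fx"],p["cx"],p["cy"],p["dist"],np.round(p["pose"],3).tolist())
print(viewer.camera_params("wrist")); s=env.read_state(); print(s)
E
```

```text
pics
scene 381.55034674779233 281.8154881134256 213.38207036698952 [0.01699236 0.         0.         0.         0.        ] [[0.553, 0.644, -0.529, 49.304], [-0.833, 0.42, -0.359, -240.787], [-0.009, 0.639, 0.769, 814.896], [0.0, 0.0, 0.0, 1.0]]
top 530.2271435438614 285.62744324161537 200.0123826140401 [-0.06603456  0.          0.          0.          0.        ] [[0.001, 0.998, -0.063, 428.095], [-1.0, 0.001, 0.012, 91.54], [0.012, 0.063, 0.998, 1373.029], [0.0, 0.0, 0.0, 1.0]]
{'fx': 322.30353179553856, 'fy': 322.30353179553856, 'cx': 282.91641563191325, 'cy': 209.74861206189533, 'dist': array([-0.06945809,  0.        ,  0.        ,  0.        ,  0.        ]), 'tool_from_camera': array([[-7.85080883e-04,  9.57716602e-01,  2.87712173e-01,
         8.04299960e+01],
       [ 9.99999660e-01,  6.79412292e-04,  4.67120258e-04,
        -6.33933453e-01],
       [ 2.51893639e-04,  2.87712442e-01, -9.57716810e-01,
        -8.26328682e+01],
       [ 0.00000000e+00,  0.00000000e+00,  0.00000000e+00,
         1.00000000e+00]])}
{'time_s': 0.1, 'qpos': array([ 1.18097745e+00,  4.23792850e-01,  1.63058819e+00,  2.05841647e-05,
        1.08860770e+00, -1.89921874e-02]), 'dq': array([ 4.43970194e-04, -2.19515551e-03, -6.79015973e-04,  4.85560635e-04,
        2.16082328e-03, -2.20348354e-05]), 'tau': array([-3.37123693e-04, -5.45612991e+01, -2.74322945e+01,  6.45460607e-02,
        1.88240747e-02, -1.92910306e-05]), 'tool_pos': array([226.31273375, 582.17449076, 301.97157835]), 'orientation': array([ 1.84357462e-01,  9.82859013e-01, -6.81662389e-04, -1.50618174e-04]), 'force': array([-0.09945319, -0.14754454,  0.32884915]), 'wrist_torque': array([ 0.01450715, -0.01938281,  0.02156496]), 'grip_force': 0.0, 'width': 88.29574409242984}
```

View pics/scene0.png

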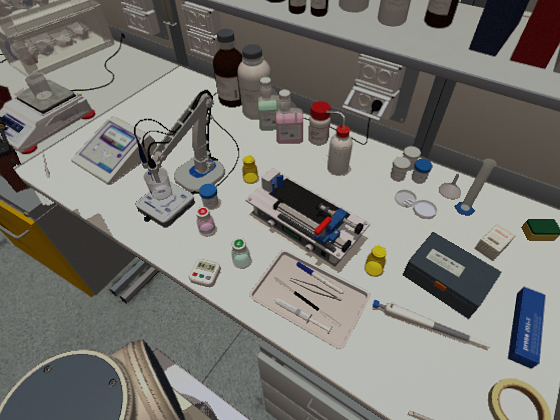

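View pics/top0.png

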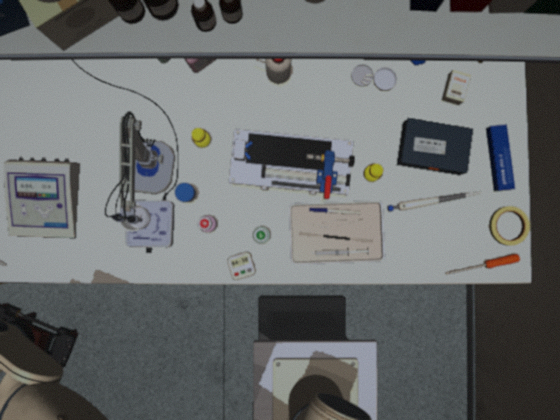

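The scene view shows two candidate vials: pink with a red top at scene (204,220) / top (207,223), and green at scene (240,252) / top (261,234). The yellow ones at scene (250,168) and (376,260) are look-alikes. The shaker is at top (292,163), with the V at its left end and the red bar at top (328,187). Pink body and red cap fit the description, and I'll confirm that from the wrist camera.

```bash
cat > h.py <<'E'
from station import env, set_gripper, viewer, workorder
import cv2, numpy as np
from scipy.spatial.transform import Rotation as R
def cam(name):
    p=viewer.camera_params(name)
    K=np.array([[p["fx"],0,p["cx"]],[0,p["fy"],p["cy"]],[0,0,1.]])
    if name=="wrist":
        s=env.read_state(); T=np.eye(4); T[:3,:3]=R.from_quat(s["orientation"]).as_matrix(); T[:3,3]=s["tool_pos"]
        T=T@p["tool_from_camera"]
    else: T=np.array(p["pose"])
    return K,np.array(p["dist"]),T
def ray(c,px):
    K,d,T=c
    u=cv2.undistortPoints(np.array([[px]],float),K,d)[0,0]
    return T[:3,3],T[:3,:3]@np.array([u[0],-u[1],-1])
def plane(c,px,z):
    o,v=ray(c,px); return o+v*(z-o[2])/v[2]
def blobs(im,lo,hi,amin=15):
    m=cv2.inRange(cv2.cvtColor(im,cv2.COLOR_BGR2HSV),np.array(lo),np.array(hi))
    n,l,s,ce=cv2.connectedComponentsWithStats(m)
    return sorted([(int(s[i,4]),ce[i].round(1).tolist(),s[i,:4].tolist()) for i in range(1,n) if s[i,4]>=amin],reverse=True),l
def down(yaw):  # tool z down, tool y at angle yaw in world
    y=np.array([np.cos(yaw),np.sin(yaw),0]); z=np.array([0,0,-1.]); x=np.cross(y,z)
    return R.from_matrix(np.c_[x,y,z]).as_quat()
E
python3 - <<'E'
from h import *
c=cam("top")
for n,px,z in [("pink",(207.5,223),79),("green",(261,234),79),("pot",(185.5,192),59),("timer",(241,265),20),
 ("trayA",(236,129),64),("trayB",(229,183),64),("trayC",(356,140),64),("trayD",(350,196),64),("bar",(328,187),143)]:
    print(n,plane(c,px,z).round(0))
s=env.read_state();print(R.from_quat(s["orientation"]).as_matrix().round(2).tolist())
E
```

```text
pink [453. 266.  79.]
green [426. 136.  79.]
pot [530. 325.  59.]
timer [348. 188.  20.]
trayA [688. 200.  64.]
trayB [552. 216.  64.]
trayC [ 661. -100.   64.]
trayD [521. -84.  64.]
bar [536. -22. 143.]
[[-0.93, 0.36, -0.0], [0.36, 0.93, -0.0], [0.0, -0.0, -1.0]]
```

```bash
python3 - <<'E'
from h import *
q=down(-0.09)
env.reach([453,266,290],q); c=cam("wrist"); im=viewer.camera("wrist"); cv2.imwrite("pics/w1.png",im); np.savez("c1.npz",*c)
print(env.read_state()["time_s"],env.read_state()["qpos"].round(2))
env.reach([600,70,390],q); c=cam("wrist"); im=viewer.camera("wrist"); cv2.imwrite("pics/w2.png",im); np.savez("c2.npz",*c)
print(env.read_state()["time_s"],env.read_state()["qpos"].round(2))
E
```

```text
1.6 [0.51 0.29 1.86 0.   0.99 0.6 ]
2.6833 [0.1  0.31 1.59 0.   1.24 0.19]
```

View pics/w1.png

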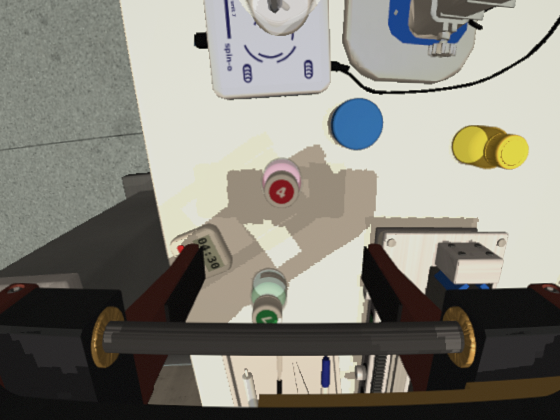

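View pics/w2.png

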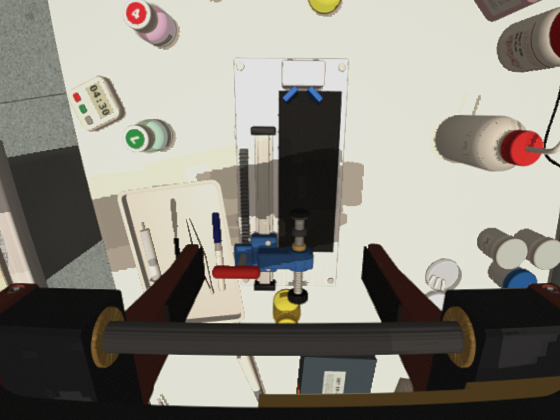

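w1 shows the vial with the red top (label "4") and pink body at (281,185), the green one at (267,300) and the pot lid at (357,123). w2 shows the blue V at (302,95), the tray's upper corners at about (236,58) and (349,60), and the red grip at (236,271). Next is one enlarged composite, with the pink vial on the right as confirmation.

```bash
python3 - <<'E'
from h import *
a=cv2.imread("pics/w2.png")[45:165,210:370]; b=cv2.imread("pics/w2.png")[225:300,205:345]; d=cv2.imread("pics/w1.png")[150:220,240:320]
f=lambda x,w,k:cv2.copyMakeBorder(cv2.resize(x,None,fx=k,fy=k,interpolation=cv2.INTER_CUBIC),0,0,0,0,0)
A=f(a,0,3);B=f(b,0,3);D=f(d,0,3)
C=np.zeros((590,800,3),np.uint8);C[:360,:480]=A;C[365:590,:420]=B;C[:210,490:730]=D
cv2.imwrite("pics/crop.png",C)
c2=tuple(np.load("c2.npz").values());c1=tuple(np.load("c1.npz").values())
w1=cv2.imread("pics/w1.png");w2=cv2.imread("pics/w2.png")
for lo,hi in [((0,120,60),(8,255,255)),((170,120,60),(180,255,255))]:
    print("red1",blobs(w1,lo,hi)[0][:4]);print("red2",blobs(w2,lo,hi)[0][:6])
print("blue2",blobs(w2,(100,120,60),(125,255,255))[0][:8])
print("pinkbody",blobs(w1,(150,25,90),(178,120,255))[0][:4])
print("black mat",blobs(w2,(0,0,0),(180,255,45),800)[0])
E
```

```text
red1 [(46, [548.4, 285.7], [542, 284, 15, 5]), (46, [17.6, 285.6], [10, 284, 15, 5]), (42, [180.3, 248.3], [177, 245, 8, 9]), (22, [274.6, 184.2], [269, 180, 16, 14])]
red2 [(1136, [520.5, 147.2], [500, 130, 43, 36]), (554, [235.9, 271.9], [212, 265, 48, 14]), (244, [555.2, 34.9], [550, 13, 10, 44]), (48, [549.0, 285.7], [542, 284, 16, 5]), (46, [76.2, 96.8], [73, 93, 7, 9]), (41, [17.9, 285.6], [10, 284, 15, 5])]
red1 [(313, [281.1, 191.2], [270, 181, 23, 22])]
red2 [(225, [135.6, 12.5], [127, 2, 18, 21])]
blue2 [(1450, [272.7, 256.3], [235, 237, 78, 35]), (434, [519.6, 279.0], [503, 269, 34, 19]), (133, [215.8, 227.9], [213, 214, 7, 28]), (112, [315.1, 94.0], [308, 87, 15, 15]), (109, [289.3, 93.8], [282, 86, 15, 16])]
pinkbody [(417, [281.5, 169.7], [263, 160, 38, 28])]
black mat [(41197, [260.8, 350.2], [0, 238, 560, 182]), (8577, [308.3, 168.1], [279, 91, 62, 161]), (852, [280.9, 331.7], [105, 329, 357, 6])]
```

View pics/crop.png

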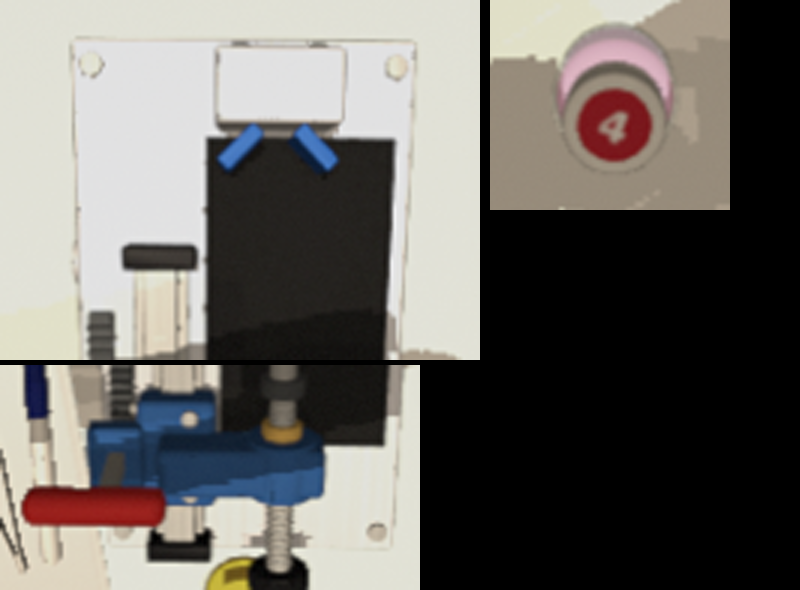

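The crop confirms the pink vial (red-capped, pink body). The tray corners are at w2 (234,57.7), (348,58.7), (335,285.7) and (241.7,285.7).

```bash
python3 - <<'E'
from h import *
c2=tuple(np.load("c2.npz").values());c1=tuple(np.load("c1.npz").values())
P=[plane(c2,p,64)[:2] for p in [(234,57.7),(348,58.7),(335,285.7),(241.7,285.7)]]
print([p.round(1).tolist() for p in P],[round(float(np.linalg.norm(P[i]-P[i-1])),1) for i in range(4)])
yv=(P[0]-P[3])+(P[1]-P[2]); xv=(P[1]-P[0])+(P[2]-P[3])
print("yaw", np.degrees(np.arctan2(-yv[0],yv[1])), np.degrees(np.arctan2(xv[1],xv[0])))
a=np.arctan2(-yv[0],yv[1]); ctr=np.mean(P,0); X=np.array([np.cos(a),np.sin(a)]);Y=np.array([-np.sin(a),np.cos(a)])
print("ctr",ctr)
for n,px,z in [("Vl",(289.3,93.8),106),("Vr",(315.1,94),106),("bar",(235.9,271.9),138),("bush",(298.5,246+13.5-.5),96),("barL",(212,272),136),("barR",(260,272),136)]:
    p=plane(c2,px,z)[:2]; print(n,p.round(1),"shaker",(p-ctr)@X,(p-ctr)@Y)
print("pink w1",plane(c1,(281.3,190.9),79),"w2",plane(c2,(135.6,12.7),79))
E
```

```text
[[552.7, 218.7], [686.2, 205.7], [657.3, -92.0], [524.4, -80.1]] [300.1, 134.1, 299.1, 133.4]
yaw -5.492703333235337 -5.340591750991055
ctr [605.13986959  63.07573045]
Vl [613.  169.6] shaker -2.336503918621279 106.80931199599381
Vr [640.8 167. ] shaker 25.508031874150866 106.84657183035449
bar [534.6 -19.9] shaker -62.22795266230168 -89.37496776981367
bush [608.1 -30.1] shaker 11.863762599186474 -92.41706622606208
barL [506.4 -18.8] shaker -90.46798618955354 -90.90263185982913
barR [562.1 -23.5] shaker -34.55535983984048 -90.27206027037019
pink w1 [450.67029919 276.03221413  79.        ] w2 [450.33617404 275.86503566  79.        ]
```

```bash
cat >> h.py <<'E'
A=np.radians(-5.45); X=np.array([np.cos(A),np.sin(A)]);Y=np.array([-np.sin(A),np.cos(A)]); C=np.array([605.1,63.1])
def sh(x,y,z): return [*(C+x*X+y*Y),z]
def st():
    s=env.read_state(); return round(s["time_s"],2),s["tool_pos"].round(1),s["force"].round(2),round(s["width"],1),round(s["grip_force"],1)
E
python3 - <<'E'
from h import *
q=down(A)
env.reach([450.5,276,190],q)
print(env.move_l([450.5,276,104],rate=120,f_stop=15)); print(st())
set_gripper(40); print(st())
env.move_l([450.5,276,200],rate=120); print(st())
env.reach(sh(11.7,80,230),q)
c=cam("wrist"); cv2.imwrite("pics/w3.png",viewer.camera("wrist")); print(st())
E
```

```text
False
(4.78, array([451. , 276.1, 104.5]), array([ 1.1 , -0.35, -0.07]), 87.8, 0.0)
(5.53, array([450.7, 276.1, 104.1]), array([ 0.05, -0.62,  0.47]), 43.8, 30.0)
(6.47, array([450.1, 275.8, 199.4]), array([ 0.18,  0.59, -1.57]), 44.0, 30.0)
(7.42, array([622.8, 142.6, 229.2]), array([-0.56, -0.11, -0.73]), 44.0, 30.0)
```

View pics/w3.png

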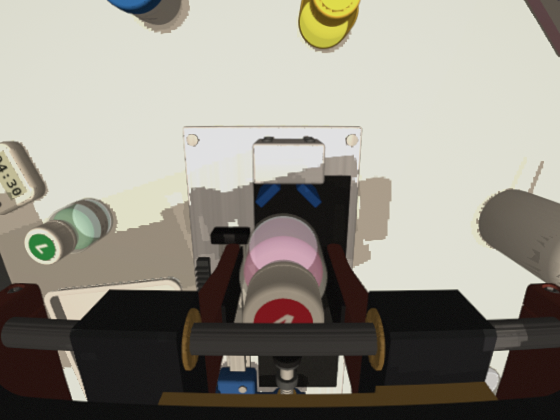

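The vial is held upright between the fingers. The V is at (268,195) and (309,194). I'll recheck its lateral position from this nearer view.

```bash
python3 - <<'E'
from h import *
print(st())
c=cam("wrist"); im=viewer.camera("wrist")
b=[x for x in blobs(im,(100,120,60),(125,255,255))[0] if 240<x[1][0]<330 and 170<x[1][1]<220]; print(b)
for x in b:
    p=plane(c,x[1],106)[:2]-C; print(p@X,p@Y)
for px in [(184,128),(361,128)]:
    p=plane(c,px,64)[:2]-C; print("corner",p@X,p@Y)
print(R.from_quat(env.read_state()["orientation"]).as_matrix().round(3).tolist())
E
```

```text
(7.42, array([622.8, 142.6, 229.2]), array([-0.56, -0.11, -0.73]), 44.0, 30.0)
[(250, [268.0, 195.2], [256, 185, 25, 23]), (249, [309.2, 195.3], [297, 185, 25, 23])]
-1.505970517347877 107.7707950657018
25.608180037966477 107.72791760570315
corner -66.41281545212284 149.46660553389796
corner 66.8841579783072 149.35224146413066
[[0.093, 0.996, -0.002], [0.996, -0.093, -0.0], [-0.0, -0.002, -1.0]]
```

```bash
python3 - <<'E'
from h import *
env.move_l(sh(12.0,80,185),down(A),rate=80); env.hold(.2); print(st())
print(env.move_l(sh(12.0,80,168.5),rate=15,f_stop=3)); print(st())
set_gripper(62); env.hold(.3); print(st())
env.move_l(sh(12.0,80,270),rate=120)
# look for the vial
env.reach(sh(12,50,330),down(A)); env.hold(.2)
c=cam("wrist"); im=viewer.camera("wrist"); cv2.imwrite("pics/w4.png",im); np.savez("c4.npz",*c)
r=[x for x in blobs(im,(165,120,60),(180,255,255))[0]+blobs(im,(0,120,60),(8,255,255))[0]]; print(r[:6],st())
E
```

```text
(8.38, array([625. , 141.6, 185.6]), array([-0.05,  0.07, -0.78]), 44.2, 30.0)
True
(9.29, array([624.6, 141.6, 170.1]), array([-0.3 , -0.34,  5.46]), 44.3, 30.0)
(10.09, array([623.9, 141.4, 169.3]), array([ 0.18, -0.44, -0.8 ]), 62.1, 0.0)
[(408, [284.2, 174.5], [272, 162, 26, 26]), (1456, [538.2, 200.4], [516, 180, 44, 43]), (56, [39.1, 132.6], [35, 128, 9, 10]), (47, [548.9, 285.7], [542, 284, 16, 5]), (46, [17.5, 285.6], [9, 284, 16, 5]), (19, [282.2, 178.3], [278, 172, 12, 11])] (11.71, array([621.2, 112.1, 328.3]), array([ 0.4 ,  0.67, -0.23]), 61.8, 0.0)
```

View pics/w4.png

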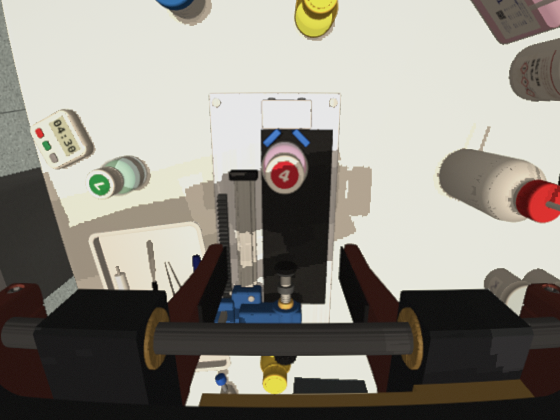

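The vial stands upright in the V, with its red cap at (284,174). Next is the release bar.

```bash
python3 - <<'E'
from h import *
q=down(A+np.pi/2)
env.reach(sh(-62.3,-90,300),q); set_gripper(44); env.hold(.2)
c=cam("wrist"); im=viewer.camera("wrist"); cv2.imwrite("pics/w5.png",im); print(st(),env.read_state()["qpos"].round(2))
for x in blobs(im,(0,120,60),(8,255,255))[0][:5]:
    p=plane(c,x[1],139)[:2]-C; print(x,p@X,p@Y)
E
```

```text
(14.03, array([534.5, -20.6, 300. ]), array([-0.42,  0.22,  0.33]), 43.8, 0.0) [-0.06  0.29  1.83 -0.    1.02 -1.54]
(1042, [283.4, 216.2], [275, 184, 18, 67]) -64.3183970088816 -89.97253415877263
(46, [548.6, 285.5], [542, 284, 16, 4]) 2.1000533780576656 150.04012662618163
(44, [16.3, 285.9], [9, 284, 16, 5]) 2.205931733201927 -332.03592972563126
```

View pics/w5.png

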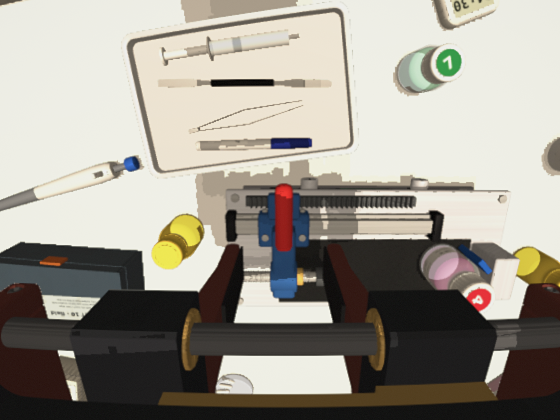

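The red grip is at (283,216), centred between the fingers, and the vial is in the V at right. I'll grasp the grip and lift.

```bash
python3 - <<'E'
from h import *
y=lambda: round(float((env.read_state()["tool_pos"][:2]-C)@Y),2)
print(env.move_l(sh(-62.5,-90,197),rate=90,f_stop=12)); env.hold(.2); print(st(),y())
set_gripper(5); env.hold(.2); print(st(),y())
p=env.read_state()["tool_pos"]
for dz in (5,10):
    env.move_l([p[0],p[1],197+dz],rate=15); env.hold(.3); print(st(),y())
E
```

```text
False
(15.53, array([534.6, -20.6, 197.5]), array([ 0.06, -0.12, -0.41]), 43.9, 0.0) -89.97
(16.3, array([534.3, -20.4, 197. ]), array([0.24, 3.66, 0.39]), 13.7, 30.0) -89.8
(17.08, array([534.3, -20.5, 201.9]), array([ 3.31, -0.47, -8.97]), 13.2, 30.0) -89.94
(17.87, array([534.3, -20.3, 206.9]), array([  3.1 ,  -0.83, -10.24]), 13.6, 30.0) -89.79
```

```bash
python3 - <<'E'
from h import *
def y(): return round(float((env.read_state()["tool_pos"][:2]-C)@Y),2)
def f(): s=env.read_state()["force"]; return (s[:2]@Y).round(2),(s[:2]@X).round(2),s[2].round(2)
p=env.read_state()["tool_pos"]; x0=float((p[:2]-C)@X)
r=env.move_l(sh(x0,-48,207),rate=50,f_stop=8); print(r,y(),f(),st()[0]); env.hold(.3); print(y(),f())
if not r:
    r=env.move_l(sh(x0,24,207),rate=16,f_stop=4.5); print(r,y(),f(),st()[0]); env.hold(.3); print(y(),f(),st())
E
```

```text
False -47.85 (np.float64(0.52), np.float64(4.03), np.float64(-10.1)) 18.85
-48.14 (np.float64(0.18), np.float64(3.23), np.float64(-9.9))
True 1.45 (np.float64(-1.94), np.float64(4.48), np.float64(-9.47)) 21.97
1.15 (np.float64(-1.83), np.float64(4.43), np.float64(-10.11)) (22.27, array([543.1,  70.2, 205.7]), array([  4.23,  -2.25, -10.11]), 13.6, 30.0)
```

```bash
python3 - <<'E'
from h import *
def y(): return round(float((env.read_state()["tool_pos"][:2]-C)@Y),2)
def f(): s=env.read_state()["force"]; return (s[:2]@Y).round(2),(s[:2]@X).round(2),s[2].round(2)
p=env.read_state()["tool_pos"]; x0=-62.5
y0=y()
for k in range(1,9):
    env.move_l(sh(x0,y0+k,207.5),rate=15); env.hold(.25)
    F=np.mean([f() for _ in range(1)],0); print(y(),F,env.read_state()["tool_pos"][2].round(1),st()[0])
    if F[0]<-8: break
E
```

```text
1.93 [ -4.31   5.13 -10.71] 207.5 22.81
2.76 [-3.48  4.92 -9.75] 207.5 23.31
3.57 [ -5.51   6.32 -10.7 ] 207.5 23.81
4.39 [ -7.     5.22 -10.36] 207.4 24.31
5.19 [-8.29  6.37 -9.47] 207.4 24.81
```

Pad force is rising at about 1.6 N/mm, now about 7 N. Notch positions (start −89.9 + 5n) put one right here at 5.1, so I'll lower the bar here.

```bash
python3 - <<'E'
from h import *
def y(): return round(float((env.read_state()["tool_pos"][:2]-C)@Y),2)
def f(): s=env.read_state()["force"]; return (s[:2]@Y).round(2),(s[:2]@X).round(2),s[2].round(2)
print(y(),f())
for z in (203,200,197.5):
    r=env.move_l(sh(-62.5,6.2,z),rate=15,f_stop=10); env.hold(.25); print(z,r,y(),f(),env.read_state()["tool_pos"][2].round(1),st()[0])
    if r: break
E
```

```text
5.19 (np.float64(-8.29), np.float64(6.37), np.float64(-9.47))
203 False 5.19 (np.float64(-8.19), np.float64(5.87), np.float64(-8.73)) 203.0 25.51
200 False 5.36 (np.float64(-7.73), np.float64(5.11), np.float64(-8.44)) 200.1 26.11
197.5 False 5.54 (np.float64(-6.33), np.float64(5.64), np.float64(-10.06)) 197.6 26.68
```

```bash
python3 - <<'E'
from h import *
set_gripper(40); env.hold(.2); print(st())
p=env.read_state()["tool_pos"]; env.move_l([p[0],p[1],300],rate=100); env.hold(.2)
c=cam("wrist"); im=viewer.camera("wrist"); cv2.imwrite("pics/w6.png",im); print(st())
for x in blobs(im,(0,120,60),(8,255,255))[0][:2]:
    p=plane(c,x[1],139)[:2]-C; print(x,p@X,p@Y)
E
```

```text
(27.48, array([543.5,  75.2, 197.5]), array([-0.69,  0.46,  0.33]), 40.1, 0.0)
(28.91, array([543.3,  75.2, 299.5]), array([-0.42, -0.23, -0.85]), 39.9, 0.0)
(1038, [281.7, 217.4], [273, 185, 18, 67]) -64.16621852254092 4.5931589011432745
(28, [18.6, 285.4], [13, 284, 11, 4]) 0.7791690734517671 -233.2366562324528
```

View pics/w6.png

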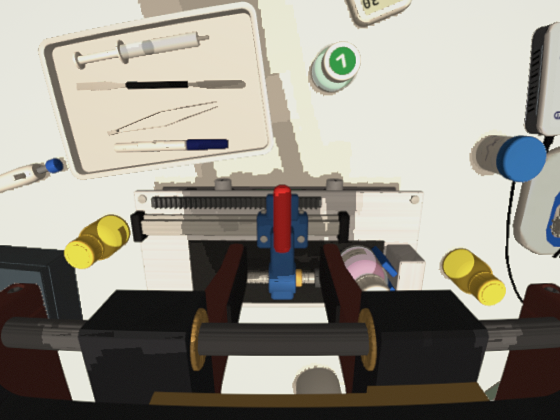

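The bar is down with its size and height as at the start, and it moved 94.6 mm, which is 19 notches. The vial is in the V at (360,268). A final check of the vial's position from above comes next.

```bash
python3 - <<'E'
from h import *
env.reach(sh(12,60,350),down(A)); env.hold(.3)
c=cam("wrist"); im=viewer.camera("wrist"); cv2.imwrite("pics/w7.png",im)
for x in blobs(im,(165,120,60),(180,255,255))[0][:2]:
    p=plane(c,x[1],145)[:2]-C; print(x,p@X,p@Y)
c4=tuple(np.load("c4.npz").values()); p=plane(c4,(284.2,174.5),145)[:2]-C; print("before",p@X,p@Y,st())
cv2.imwrite("pics/w7c.png",cv2.resize(im[60:330,190:370],None,fx=2.2,fy=2.2))
E
```

```text
(331, [282.9, 176.1], [272, 165, 23, 24]) 10.391410700353259 84.05756354132959
before 10.30143575299281 79.74349887507195 (30.7, array([622.7, 121.6, 350. ]), array([-0.33,  0.6 , -0.76]), 40.1, 0.0)
```

View pics/w7c.png

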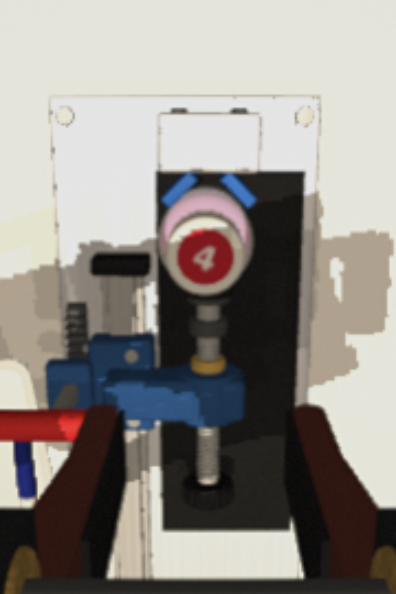

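The vial is upright and home (y 79.7 → 84.1, expected 85), the pad is on it, and the bar is down and locked.

```bash
python3 -c "
from h import *
print(workorder.sign_off())"
```

```text
the job is handed in; nothing more can be done
None
```

I handed the job in at about 31 s: the pink vial stands upright in the V seat, the clamp is locked 19 notches (95 mm) along, and the pad presses at roughly 7 N, inferred from the wrist force before release; the sign-off returned no verdict.

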